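Load a stepped kiln setter: tile, cover batt, vase

TASK

Load the stepped kiln setter from the bottom up: first lay the short tile flat across its low ledges, then lay the long batt flat across the high ledges above it, and last stand the vase upright on the middle of the batt. Centre each piece, set it down gently without dropping it, and let go of it before fetching the next; leave the bowl, mug and jar where they stand.

Things in the scene. Friction and masses are not known exactly. Their poses are not given: they have to be found in the camera images.
- setter: Fixed pale fireclay setter, 80 (x) x 250 (y) x 117 mm high, open above and to +x and -x. Origin: underside centre, on the table; z up. Base 14 mm thick; a stepped pier at each y end (mirrored), 80 mm deep: low ledge 55 mm high at |y| 50 to 70 mm, then a shoulder up to the high ledge, 105 mm high at |y| 70 to 105 mm, then an end lip 117 mm high at |y| 105 to 125 mm. Place and yaw vary.
- low_ledge (a point): Point midway between the two low ledges of the setter at their height (55 mm over the table): the wanted place of the underside centre of the tile. Axes as the setter's.
- high_ledge (a point): Point midway between the two high ledges of the setter at their height (105 mm over the table): the wanted place of the underside centre of the batt. Axes as the setter's. The batt's top is then 121 mm over the table.
- tile: The short slab: loose unglazed terracotta tile, 64 (its x) x 130 (its y) x 14 mm thick, about 0.22 kg. Origin: underside centre; z up. Either end may go either way. Starts flat and centred on block_a, underside 30 mm over the table, long side along the block's within 0.06 rad. Fits between the setter's shoulders (140 mm apart) with 5 mm to spare at each end.
- batt: The long slab: loose terracotta kiln batt, 64 (its x) x 200 (its y) x 16 mm thick, about 0.38 kg. Origin: underside centre; z up. Either end may go either way. Starts flat and centred on block_b, underside 30 mm over the table, long side along the block's within 0.06 rad. Fits between the setter's end lips (210 mm apart) with 5 mm to spare at each end.
- vase: Loose round unglazed terracotta vase (solid), 95 mm high, about 0.22 kg, standing upright on the table. Origin: centre of its foot; z up along its axis. Foot 50 mm across; straight belly 60 mm across from height 30 to 58 mm; neck 35 mm across at 74 to 84 mm; lip 46 mm across at the top.
- block_a: Fixed wooden block carrying the tile: 40 (its x) x 100 (its y) x 30 mm high, narrower than the slab, so the slab overhangs it by 12 mm along each long side. Origin: centre of its underside.
- block_b: Fixed wooden block carrying the batt, the same as block_a.
- bowl: Bystander: loose blue ceramic bowl, 130 mm across, 60 mm high, origin at the centre of its underside. Leave alone.
- mug: Bystander: loose white ceramic mug, 80 mm across, 95 mm high, handle towards its +y, origin at the centre of its underside. Leave alone.
- jar: Bystander: loose white lidded jar, 70 mm across, 120 mm high, beyond the setter, origin at the centre of its underside. Leave alone.
Not all that is in view belongs to the job. Leave any grey look-alike of the batt alone.

How it is judged (in metres and radians):
On the way, in this order (a step that is already met when the one before it is completed fails the run):
1. the tile lies flat on both low ledges, let go and at rest, the batt not yet on (x of tile in the frame of setter between -0.022 and 0.022 m and y of tile in the frame of setter between -0.012 and 0.012 m and z of tile in the frame of setter between 0.051 and 0.059 m and angle between the z axis of tile and the z axis of setter, either way round below 0.06 rad and contact force between the fingers and tile below 0.3 N and linear speed of tile below 0.02 m/s), for 0.2 s.
2. the batt lies flat on both high ledges above the tile, let go and at rest (all of step 1 and x of batt in the frame of setter between -0.022 and 0.022 m and y of batt in the frame of setter between -0.012 and 0.012 m and z of batt in the frame of setter between 0.101 and 0.109 m and angle between the z axis of batt and the z axis of setter, either way round below 0.06 rad and contact force between the fingers and batt below 0.3 N and linear speed of batt below 0.02 m/s), for 0.2 s.
At the end, for the whole second after the job is handed in: Tile flat on both low ledges, batt flat on both high ledges (in setter x within 22 mm, y 12 mm, height 4 mm, level to 0.06 rad), vase upright (0.08 rad) on the batt within 22 mm (x) and 30 mm (y) of the middle; all let go and at rest (all of step 2 and x of vase in the frame of setter between -0.022 and 0.022 m and y of vase in the frame of setter between -0.03 and 0.03 m and z of vase in the frame of setter between 0.116 and 0.127 m and angle between vase's own z axis and vertical below 0.08 rad and contact force between the fingers and vase below 0.3 N and linear speed of vase below 0.02 m/s); the robot touches nothing.
It fails at once if the tile, batt or vase is dropped (falls out of the fingers faster than 0.45 m/s, a drop of about 10 mm) ((contact force between the fingers and tile below 0.1 N and linear speed of tile above 0.45 m/s) or (contact force between the fingers and batt below 0.1 N and linear speed of batt above 0.45 m/s) or (contact force between the fingers and vase below 0.1 N and linear speed of vase above 0.45 m/s)).
It fails at once if the bowl, mug or jar is moved by more than 30 mm (distance of any of bowl, mug, jar from where it was at the start of the episode above 0.03 m).
It fails at once if the tile, batt or vase is rammed onto what it lands on (contact force over 60 N) (contact force between any of tile, batt and setter above 60 N or contact force between vase and batt above 60 N).
It also fails if it takes over 69 s, if anything falls off the work surface, if the arm or the gripper's body presses on something with over 40 N, if the wrist force passes 120 N, or if a joint passes its speed limit or range.

ROBOT

A 6-joint arm with a two-finger parallel gripper is mounted at the origin on the work surface. World frame = base frame: x ahead of the robot, y to its left, z up, the work surface at z = 0. Lengths are in m, angles in degrees, forces in N, time in s.
With the tool pointing down it reaches from about 0.4 to 0.825 m from the base axis. Payload 7 kg.
Tool frame: the origin (TCP) lies at the very end of the fingers, on their centre line; the grasp point (between the pads) lies 19 mm behind it; z points along the fingers, y is the line along which they close (so a half turn about z gives the same grasp; the last joint's range is limited). The gripper opens to 88 mm and grips with 3 to 60 N. Pads are 19 mm wide; open, the fingers measure 130 mm over their backs; the gripper's body (78 mm by 193 mm) begins 47 mm behind the grasp point.
Start: joints at [91.221, 20.546, 0.682, 0, -70.136, -16.507], TCP at [0.178, 0.651, 0.227] pointing down, gripper open.
Joint ranges: [-176.03, 176.03], [-82.01, 121.73], [-58.28, 71.71], [-173.87, 95.51], [-174.79, -0.11], [-173.66, 173.66]. Speed limits (degrees/s): [136.94, 136.94, 172.46, 180, 180, 180].

INTERFACE

Orientations are given as [roll, pitch, yaw] about the fixed x, y, z axes, in that order (R = Rz(yaw) Ry(pitch) Rx(roll)).
In Python, from plant import get_state, imaging, r, finder gives the robot as it stands.
- The arm moves only by the shell command python3 -m handwheel 'ROWS' [FORCE]. ROWS is JSON, a list of rows, each a list of 5 numbers: the closure, from 0 (fully open) to 1 (shut), then the shift along the world's x, y, z in cm, then the turn about the world's z in degrees. A call has 1 to 8 rows; each row is the pose to reach, as a shift and turn from the pose commanded when the call began; what a row does not reach only later rows make up. A row lasts 1/8 s, in which the tool goes at most 62.5 mm and 10.7 degrees, less where a joint would pass 70% of its speed; a pose out of reach is approached as far as the arm can. A call with a gripper value outside its range is refused whole. The fingers move at their own pace and stop on an object; FORCE is the grip in N (left out, the last holds). Time passes only in rows, so rows that repeat a pose let the fingers close. It gives the time, the measured TCP pose, the force, the opening and the grip force at its end, in the units of the state.
- get_state(): the state, without advancing time (a new reading comes with each control period).
- imaging.capture(name): name is "scene" or "side" or "wrist"; returns (picture, depth): 420x560x3 uint8, red, green, blue; 420x560 float32, m along the optical axis (not along the pixel's ray), 0 where there is no reading.
- imaging.get_calibration(name): a dict with "fx", "fy", "cx", "cy" (pixels), "rvec" (rotation vector, rad) and "tvec" (3), from world to camera coordinates, as OpenCV has them; the wrist camera has in their place "hand_eye" (4x4, takes a point from camera to tool coordinates, whose origin is the TCP and whose axes are the flange's). Camera axes: x right, y down, z forward; pixel columns grow to the right and rows downward; lengths in m; the calibration is good to about 2 mm. A picture is of the moment at which its call begins: read the wrist's pose just before it. get_calibration takes no time and is no camera call.
- r.close_job(): hands the job in; it is judged then, once.
Trained networks look in the newest picture that a camera, given by its name, has taken for a name from the list of things; names that differ only in an ending like _2 or _b are one class to them, and where a whole thing is asked for, a point or a joint stands for the part that bears it (a point fixed in the world has none). Each returns a list of dicts, best first, with "p" (0 to 1); they miss things now and then, are a little off and sometimes report something else, mostly with a low value. They report only what shows in the picture. A call takes as long as a camera call. They do not tell look-alikes from the thing itself.
- finder.cut_out(camera, query): "region" (420x560 bool, what is visible of it) and "pixel" ([column, row] in pixels, amid what is visible of it).
The state is a dict: "time_s": time; "joints": joint angles; "qd": joint speeds; "joint_torque": joint torques, N m; "tcp_pos": TCP position; "eef_rot": TCP orientation; "contact_force": force on the tool from outside, world axes, zero at the start; "moment": the same for the moment, N m; "gripper_width": finger opening in m; "gripper_force": force on a finger pad.
Only numpy, scipy, OpenCV 4.12 (cv2) and the standard library are available. Lean on these libraries where they do the work, as an engineer would, in place of code of your own. Each camera call takes 0.05 s, during which the arm holds its last target. There are 200 camera calls.

## Working session

There is one attempt and no reset: what is moved stays moved. The work goes in short steps, Python scripts to look and compute and a shell command to move; the robot and the scene stay as the last step left them, time stands still between calls to the robot, and variables do not carry over. Pictures are saved under pics/ and viewed, at most 10 in all, crops included, and the job is handed in when it is done.

```bash
mkdir -p pics; cat > h.py <<'E'
import numpy as np, cv2
from plant import get_state, imaging, r, finder
from scipy.spatial.transform import Rotation as R
def cap(n):
    s=get_state(); p,d=imaging.capture(n); return s,p,d
def cloud(n,s,d):
    c=imaging.get_calibration(n); v,u=np.indices(d.shape)
    P=np.stack([(u-c['cx'])/c['fx']*d,(v-c['cy'])/c['fy']*d,d],-1)
    if 'hand_eye' in c:
        H=np.array(c['hand_eye']); T=np.eye(4); T[:3,:3]=R.from_euler('xyz',s['eef_rot'],degrees=True).as_matrix(); T[:3,3]=s['tcp_pos']
        H=T@H; P=P@H[:3,:3].T+H[:3,3]
    else:
        M=cv2.Rodrigues(np.array(c['rvec'],float))[0]; P=(P-np.array(c['tvec']).ravel())@M
    P[d<=0]=np.nan; return P
def rect(Q):
    (c,sz,a)=cv2.minAreaRect((Q[:,:2]*1000).astype(np.float32))
    if sz[0]>sz[1]: sz=sz[::-1]; a+=90   # a: direction of short side; long = a+90
    return np.round(c,1),np.round(sz,1),round((a+90)%180,1)
E
python3 - <<'E'
from h import *
print(get_state())
for n in('scene','side'):
    s,p,d=cap(n); cv2.imwrite(f'pics/{n}.png',p[...,::-1]); P=cloud(n,s,d)
    for q in('setter','tile','batt','vase','bowl','mug','jar','block_a'):
        for o in finder.cut_out(n,q)[:3]:
            X=P[o['region']]; X=X[~np.isnan(X[:,0])]
            if len(X)<20: continue
            zt=np.percentile(X[:,2],95); T=X[X[:,2]>zt-.006]
            print(n,q,round(o['p'],2),np.int32(o['pixel']),len(X),'med',np.median(X,0).round(3),'top',zt.round(3),*rect(T))
E
```

```text
{'time_s': 0.0, 'joints': array([ 9.12222769e+01,  2.05914217e+01,  6.31696157e-01, -1.89120735e-02,
       -7.01344428e+01, -1.65062536e+01]), 'qd': array([-0.0594391 , -0.01829575, -0.03975682,  0.01945361,  0.01106546,
        0.00353073]), 'joint_torque': array([ 1.02587685e-03, -5.82712555e+01,  2.93052328e+01,  6.99737236e+00,
        6.85914667e-03, -1.48736490e-04]), 'tcp_pos': array([0.17784431, 0.6506352 , 0.22561085]), 'eef_rot': array([ 1.79904661e+02, -9.71187620e-03, -1.52904098e+01]), 'contact_force': array([-0.70255423,  0.10621911, -0.22209548]), 'moment': array([ 0.01364387,  0.02921832, -0.02298392]), 'gripper_force': 0.0, 'gripper_width': 0.08724747857957349}
scene setter 0.64 [238 253] 5002 med [ 0.645 -0.043  0.055] top 0.116 [628.5 -31.8] [ 80.8 249.9] 101.5
scene tile 0.92 [280 208] 974 med [ 0.443 -0.001  0.043] top 0.045 [436.7  -4.1] [ 68.  130.8] 92.5
scene tile 0.66 [413 339] 3277 med [0.693 0.377 0.026] top 0.059 [712.1 370.8] [125.6 126.9] 154.7
scene batt 0.87 [382 199] 1293 med [0.284 0.23  0.015] top 0.018 [272.4 231.7] [ 67.5 203.9] 141.2
scene batt
[... 1057 characters left out ...]
[15.2 95. ] 97.8
side setter 0.73 [320 214] 4518 med [ 0.612 -0.031  0.057] top 0.118 [628.2 -30.6] [ 82.2 251.2] 101.5
side batt 0.75 [150 221] 1600 med [0.272 0.225 0.016] top 0.019 [272.5 233.3] [ 68. 201.] 141.2
side batt 0.69 [207 186] 1155 med [0.449 0.251 0.047] top 0.049 [451.2 268.9] [ 65.6 203.6] 96.3
side vase 0.64 [325 315] 1262 med [ 0.428 -0.285  0.067] top 0.097 [ 440.  -273.9] [41.9 44.1] 50.1
side bowl 0.82 [259 136] 832 med [0.717 0.397 0.042] top 0.06 [709.1 374.2] [120.2 131.7] 54.9
side mug 0.63 [459 288] 2586 med [ 0.661 -0.391  0.062] top 0.096 [ 683.  -390.1] [77.8 78.6] 134.5
side jar 0.9 [349 175] 1140 med [0.757 0.012 0.079] top 0.122 [775.8  29.6] [58.1 59.6] 49.0
```

View pics/scene.png

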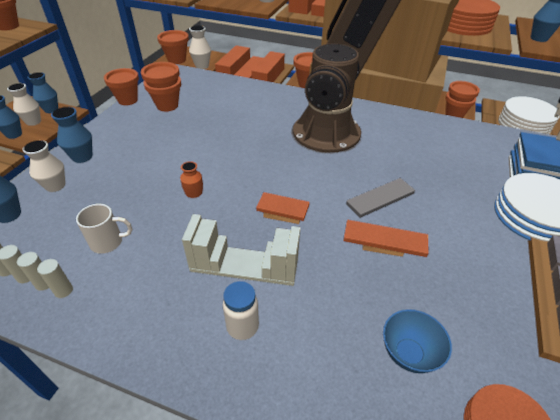

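```bash
python3 -m handwheel '[[0,4,-4,0,-9],[0,9,-9,0,-18],[0,14,-14,0,-27],[0,19,-19,0,-36],[0,22,-24,0,-45],[0,25,-30,0,-54],[0,26,-36,0,-63],[0,26,-42,0,-72.7]]'
```

```text
time_s: 1.9
tcp_pos: [0.4373, 0.2478, 0.2265]
eef_rot: [-180.0, -0.0, -88.3]
contact_force: [1.1, -0.9, -0.5]
gripper_width: 0.0875
gripper_force: 0.0
```

The scene shows the tile at (283,208), the red batt at (385,238), the grey decoy at (381,196), the setter around (243,250) and the vase at (192,180). All of these match the measurements.

```bash
python3 -m handwheel '[[0,0,-6,0,0],[0,0,-12,0,0],[0,0,-18,0,0],[0,0,-22,0,0],[0,0,-23.5,0,0],[0,0,-23.5,0,0],[0,0,-23.5,0,0]]'
cat > w.py <<'E'
import sys
from h import *
lo,hi,cut=map(float,sys.argv[1:4])
s,p,d=cap('wrist'); cv2.imwrite(f'pics/w{s["time_s"]:.1f}.png',p[...,::-1]); P=cloud('wrist',s,d)
print(s['tcp_pos'].round(4),s['eef_rot'].round(1),'holes',(d<=0).mean().round(2))
m=((P[...,2]>lo)&(P[...,2]<hi)&(np.hypot(P[...,0]-s['tcp_pos'][0],P[...,1]-s['tcp_pos'][1])<cut)).astype(np.uint8)
n,l,st,_=cv2.connectedComponentsWithStats(m)
for i in range(1,n):
    if st[i,4]>400: Q=P[l==i]; print(st[i],'z',np.median(Q[:,2]).round(4),*rect(Q))
E
python3 w.py .036 .06 .2
```

```text
time_s: 2.78
tcp_pos: [0.4369, 0.0154, 0.2266]
eef_rot: [-180.0, 0.0, -88.0]
contact_force: [-0.7, 0.2, -0.5]
gripper_width: 0.0878
gripper_force: 0.0
[0.4369 0.0154 0.2266] [-180.    0.  -88.] holes 0.0
[ 251  102   68  131 8286] z 0.0443 [436.5  -1.9] [ 64.  130.2] 93.6
[  81  178   85   75 2081] z 0.0547 [600.9  53.5] [61.9 74.7] 101.3
[ 231  320   58   34 1773] z 0.0463 [459.9 192.3] [41.1 63.8] 6.3
```

```bash
python3 -m handwheel '[[0,0,-1.7,-3,1.6],[0,0,-1.7,-8,1.6],[0,0,-1.7,-13,1.6],[0,0,-1.7,-17,1.6],[0,0,-1.7,-19,1.6],[0,0,-1.7,-20.3,1.6],[0,0,-1.7,-20.8,1.6],[0,0,-1.7,-20.8,1.6]]' 30
python3 -m handwheel '[[1,0,0,0,0],[1,0,0,0,0],[1,0,0,0,0],[1,0,0,0,0],[1,0,0,0,0],[1,0,0,0,0]]' 30
```

```text
time_s: 3.82
tcp_pos: [0.437, -0.0019, 0.0188]
eef_rot: [-180.0, 0.0, -86.4]
contact_force: [0.6, 0.3, -0.2]
gripper_width: 0.0874
gripper_force: 0.0
time_s: 4.58
tcp_pos: [0.4368, -0.0023, 0.0189]
eef_rot: [-180.0, 0.0, -86.4]
contact_force: [-2.1, 1.4, 6.5]
gripper_width: 0.0635
gripper_force: 30.0
```

```bash
python3 -m handwheel '[[1,0,0,1,0],[1,0,0,3,0],[1,0,0,7,0],[1,0,0,12,0],[1,0,0,17,0],[1,0,0,20,0],[1,0,0,22,0],[1,0,0,22,0]]'
python3 -m handwheel '[[1,2,0,0,3],[1,6,-1,0,6],[1,11,-2,0,7.9],[1,15,-2.9,0,7.9],[1,18,-2.9,0,7.9],[1,19.1,-2.9,0,7.9],[1,19.1,-2.9,0,7.9],[1,19.1,-2.9,0,7.9]]'
cat > s.py <<'E'
from h import *
s,p,d=cap('wrist'); P=cloud('wrist',s,d); cv2.imwrite(f'pics/s{s["time_s"]:.1f}.png',p[...,::-1])
print(s['tcp_pos'].round(4),s['eef_rot'].round(1),s['gripper_width'])
for lo,hi in((.099,.109),(.112,.121)):
    m=(P[...,2]>lo)&(P[...,2]<hi)&(np.hypot(P[...,0]-.628,P[...,1]+.031)<.135); Q=P[m]
    print(lo,len(Q),np.median(Q[:,2]),*rect(Q))
    np.set_printoptions(precision=1,suppress=True); print(cv2.boxPoints(cv2.minAreaRect((Q[:,:2]*1000).astype(np.float32))).tolist())
E
python3 s.py
```

```text
time_s: 5.58
tcp_pos: [0.4371, -0.0021, 0.2401]
eef_rot: [-179.8, 0.1, -86.4]
contact_force: [0.1, 0.2, -2.6]
gripper_width: 0.0637
gripper_force: 30.0
time_s: 6.58
tcp_pos: [0.6266, -0.0312, 0.2383]
eef_rot: [180.0, 0.0, -78.5]
contact_force: [-0.3, 0.2, -2.4]
gripper_width: 0.0635
gripper_force: 30.0
[ 0.6266 -0.0312  0.2383] [180.    0.  -78.5] 0.06352247327684941
0.099 4747 0.10518555383908745 [693.7 -68.6] [ 72.2 218.8] 44.9
[[590.7070922851562, -120.20558166503906], [641.6571655273438, -171.3325958251953], [796.6177368164062, -16.908248901367188], [745.6676635742188, 34.21876525878906]]
0.112 3442 0.11712120192331432 [700.6 -77.8] [ 66.  234.2] 52.6
[[603.2337646484375, -150.7211151123047], [655.65380859375, -190.81765747070312], [797.94482421875, -4.7940216064453125], [745.5247802734375, 35.302520751953125]]
```

```bash
cat > e.py <<'E'
from h import *
s,p,d=cap('wrist'); P=cloud('wrist',s,d); a=np.radians(11.5)
X=P[...,0]-.6283;Y=P[...,1]+.0312; x=(X*np.cos(a)+Y*np.sin(a))*1000; y=(-X*np.sin(a)+Y*np.cos(a))*1000; z=P[...,2]
for sg in(-1,1):
  for nm,lo,hi in(('low',.052,.058),('high',.102,.108),('lip',.114,.121)):
    m=(z>lo)&(z<hi)&(abs(x)<60)&(y*sg>40)&(y*sg<140)
    if m.sum()>150: print(sg,nm,m.sum(),'x',np.percentile(x[m],[1,99]).round(1),'y',np.percentile(y[m],[1,99]).round(1),'z',np.median(z[m]).round(4), *rect(P[m]))
E
python3 e.py
```

```text
-1 low 1560 x [-38.9  39.1] y [-66.8 -49.9] z 0.0553 [640.1 -88.3] [17.1 79.8] 11.5
-1 high 4580 x [-39.   39.1] y [-103.4  -69. ] z 0.1052 [ 645.6 -115.9] [35.  80.2] 11.5
-1 lip 3070 x [-38.8  39. ] y [-123.  -103.7] z 0.1172 [ 651.1 -142.3] [19.7 80. ] 11.3
```

```bash
ls pics
```

```text
s6.6.png
scene.png
side.png
w2.8.png
```

```bash
python3 -m handwheel '[[1,0.1,0.1,-3,0],[1,0.1,0.1,-7,0],[1,0.1,0.1,-11,0],[1,0.1,0.1,-14,0],[1,0.1,0.1,-16,0],[1,0.1,0.1,-17.5,0],[1,0.1,0.1,-18.4,0],[1,0.1,0.1,-18.4,0]]'
```

```text
time_s: 7.68
tcp_pos: [0.6285, -0.0303, 0.0545]
eef_rot: [180.0, -0.0, -78.5]
contact_force: [-0.2, -0.2, -2.5]
gripper_width: 0.0633
gripper_force: 30.0
```

```bash
python3 -m handwheel '[[1,0,0,-0.3,0],[1,0,0,-0.6,0],[1,0,0,-0.8,0],[1,0,0,-0.9,0],[1,0,0,-0.95,0],[1,0,0,-1,0],[1,0,0,-1.05,0],[1,0,0,-1.05,0]]'
```

```text
time_s: 8.68
tcp_pos: [0.6287, -0.0303, 0.044]
eef_rot: [180.0, -0.0, -78.5]
contact_force: [-0.2, 0.2, -1.5]
gripper_width: 0.0639
gripper_force: 30.0
```

Slight contact (weight is going off). Down a hair more.

```bash
python3 -m handwheel '[[1,0,0,-0.05,0],[1,0,0,-0.1,0],[1,0,0,-0.1,0]]' 10
```

```text
time_s: 9.05
tcp_pos: [0.6288, -0.0303, 0.044]
eef_rot: [-180.0, -0.0, -78.5]
contact_force: [-2.9, 1.0, 6.5]
gripper_width: 0.0637
gripper_force: 10.0
```

```bash
python3 -m handwheel '[[0.15,0,0,0,0],[0,0,0,0,0],[0,0,0,0,0],[0,0,0,0,0],[0,0,0,0,0]]'
python3 -m handwheel '[[0,0,0,1,0],[0,0,0,3,0],[0,0,0,8,0],[0,0,0,13,0],[0,0,0,18,0],[0,0,0,20,0],[0,0,0,20,0]]'
cat > c.py <<'E'
import sys
from h import *
lo,hi=map(float,sys.argv[1:3]); s,p,d=cap('wrist'); P=cloud('wrist',s,d); a=np.radians(11.5)
cv2.imwrite(f'pics/c{s["time_s"]:.1f}.png',p[...,::-1])
X=P[...,0]-.6281;Y=P[...,1]+.0302; x=(X*np.cos(a)+Y*np.sin(a))*1000; y=(-X*np.sin(a)+Y*np.cos(a))*1000; z=P[...,2]
m=(z>lo)&(z<hi)&(abs(x)<60)&(abs(y)<float(sys.argv[3])); 
print(s['tcp_pos'].round(4),m.sum(),'x',np.percentile(x[m],[1,99]).round(1),'y',np.percentile(y[m],[1,99]).round(1),'z',np.percentile(z[m],[5,50,95]).round(4))
if m.sum(): 
  k=np.linalg.lstsq(np.c_[x[m],y[m],np.ones(m.sum())],z[m]*1000,rcond=None)[0]; print('tilt',k[:2])
E
python3 c.py .064 .075 80
```

```text
time_s: 9.68
tcp_pos: [0.6287, -0.0303, 0.043]
eef_rot: [180.0, -0.0, -78.5]
contact_force: [0.2, -0.1, 0.1]
gripper_width: 0.0874
gripper_force: 0.0
time_s: 10.55
tcp_pos: [0.6296, -0.0302, 0.246]
eef_rot: [-179.7, -0.0, -78.5]
contact_force: [0.3, 0.3, -1.4]
gripper_width: 0.0875
gripper_force: 0.0
[ 0.6296 -0.0302  0.246 ] 8496 x [-30.5  32.4] y [-64.   70.5] z [0.0679 0.0693 0.0706]
tilt [0.00020458 0.0017259 ]
```

```bash
python3 -m handwheel '[[0,-3,4,0,-1],[0,-6,9,0,-2],[0,-9,14,0,-3],[0,-12,19,0,-4],[0,-15,25,0,-5.4],[0,-17,28.5,0,-5.4],[0,-17.8,30,0,-5.4],[0,-17.8,30,0,-5.4]]'
python3 w.py .04 .06 .2
```

```text
time_s: 11.6
tcp_pos: [0.45, 0.2701, 0.2422]
eef_rot: [179.9, -0.1, -83.8]
contact_force: [0.3, 0.2, -0.2]
gripper_width: 0.0879
gripper_force: 0.0
[0.45   0.2701 0.2422] [ 1.799e+02 -1.000e-01 -8.380e+01] holes 0.0
[  251    87    65   187 11363] z 0.0463 [451.  272.7] [ 64.2 199.3] 96.3
```

```bash
python3 -m handwheel '[[0,0.1,0.2,-4,0],[0,0.1,0.2,-9,0],[0,0.1,0.2,-14,0],[0,0.1,0.2,-18,0],[0,0.1,0.2,-20.5,0],[0,0.1,0.2,-21.8,0],[0,0.1,0.2,-22.3,0],[0,0.1,0.2,-22.3,0]]' 40
python3 -m handwheel '[[1,0,0,0,0],[1,0,0,0,0],[1,0,0,0,0],[1,0,0,0,0],[1,0,0,0,0],[1,0,0,0,0]]' 40
```

```text
time_s: 12.65
tcp_pos: [0.4522, 0.2717, 0.0205]
eef_rot: [-180.0, 0.0, -83.9]
contact_force: [-1.0, 0.8, 0.5]
gripper_width: 0.0877
gripper_force: 0.0
time_s: 13.4
tcp_pos: [0.4516, 0.2719, 0.0205]
eef_rot: [-180.0, 0.0, -83.9]
contact_force: [-3.4, -0.1, 6.1]
gripper_width: 0.0634
gripper_force: 40.0
```

```bash
python3 -m handwheel '[[1,0,0,1,0],[1,0,0,3,0],[1,0,0,7,0],[1,0,0,12,0],[1,0,0,17,0],[1,0,0,20,0],[1,0,0,22,0],[1,0,0,22,0]]'
```

```text
time_s: 14.4
tcp_pos: [0.452, 0.272, 0.2415]
eef_rot: [-179.9, 0.1, -83.9]
contact_force: [0.5, 0.9, -4.1]
gripper_width: 0.0639
gripper_force: 40.0
```

```bash
python3 -m handwheel '[[1,2,-2,0,1],[1,5,-6,0,2],[1,8,-11,0,3],[1,11,-17,0,4],[1,14,-23,0,5.4],[1,16.5,-28,0,5.4],[1,17.6,-30.3,0,5.4],[1,17.6,-30.3,0,5.4]]'
python3 -m handwheel '[[1,0,0,-2,0],[1,0,0,-5,0],[1,0,0,-8,0],[1,0,0,-10,0],[1,0,0,-11.5,0],[1,0,0,-11.5,0]]'
python3 e.py
```

```text
time_s: 15.4
tcp_pos: [0.6273, -0.0335, 0.2374]
eef_rot: [179.8, 0.0, -78.7]
contact_force: [-0.0, 0.7, -4.1]
gripper_width: 0.0639
gripper_force: 40.0
time_s: 16.15
tcp_pos: [0.6266, -0.031, 0.1235]
eef_rot: [179.8, 0.0, -78.5]
contact_force: [0.5, -0.6, -3.5]
gripper_width: 0.0636
gripper_force: 40.0
-1 lip 7610 x [-38.7  39.1] y [-120.  -104.6] z 0.1172 [ 650.8 -141.1] [16.4 80.2] 11.7
```

```bash
python3 - <<'E'
from h import *
s,p,d=cap('wrist'); P=cloud('wrist',s,d); a=np.radians(11.5)
cv2.imwrite('pics/batt.png',p[...,::-1])
X=P[...,0]-.6281;Y=P[...,1]+.0302; x=(X*np.cos(a)+Y*np.sin(a))*1000; y=(-X*np.sin(a)+Y*np.cos(a))*1000; z=P[...,2]
for lo,hi in((.142,.156),(.113,.121)):
    m=(z>lo)&(z<hi)&(abs(x)<60)&(y<-60)&(y>-140); print(m.sum(),np.percentile(x[m],[1,99]),np.percentile(y[m],[1,5,95,99]),np.median(z[m]))
E
```

```text
19701 [-30.78392815  31.13076468] [-99.79695069 -98.3017926  -62.25127802 -60.53713299] 0.1503904314728096
7533 [-38.67583733  39.13456925] [-121.607372   -120.9775862  -106.6259023  -106.01835275] 0.11715726763871306
```

View pics/batt.png

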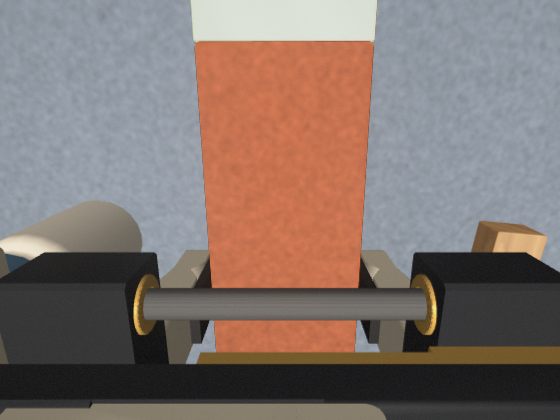

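The batt sits square in the fingers. Its far end (row 40) is parallel to the lip behind it and about 5 mm clear, so I can lower it.

```bash
python3 -m handwheel '[[1,0.1,0,-0.7,0],[1,0.1,0,-1.3,0],[1,0.1,0,-1.8,0],[1,0.1,0,-2.2,0],[1,0.1,0,-2.4,0],[1,0.1,0,-2.5,0],[1,0.1,0,-2.6,0],[1,0.1,0,-2.6,0]]'
python3 -m handwheel '[[1,0,0,-0.05,0],[1,0,0,-0.1,0],[1,0,0,-0.15,0],[1,0,0,-0.2,0],[1,0,0,-0.2,0]]'
```

```text
time_s: 17.25
tcp_pos: [0.6287, -0.0313, 0.0991]
eef_rot: [-180.0, -0.0, -78.5]
contact_force: [-0.4, -0.6, -4.1]
gripper_width: 0.0631
gripper_force: 40.0
time_s: 17.88
tcp_pos: [0.6286, -0.0313, 0.097]
eef_rot: [180.0, -0.0, -78.5]
contact_force: [-0.7, -0.3, -3.3]
gripper_width: 0.0635
gripper_force: 40.0
```

```bash
python3 -m handwheel '[[1,0,0,-0.05,0],[1,0,0,-0.1,0],[1,0,0,-0.15,0],[1,0,0,-0.2,0],[1,0,0,-0.2,0]]'
```

```text
time_s: 18.5
tcp_pos: [0.6287, -0.0313, 0.0956]
eef_rot: [-180.0, -0.0, -78.5]
contact_force: [-2.5, 0.5, 3.4]
gripper_width: 0.0634
gripper_force: 40.0
```

```bash
python3 -m handwheel '[[1,0,0,0,0],[0.15,0,0,0,0],[0,0,0,0,0],[0,0,0,0,0],[0,0,0,0,0],[0,0,0,0,0]]' 10
python3 -m handwheel '[[0,0,0,1,0],[0,0,0,3,0],[0,0,0,7,0],[0,0,0,12,0],[0,0,0,16,0],[0,0,0,16,0]]' 
python3 c.py .116 .126 103
```

```text
time_s: 19.25
tcp_pos: [0.6287, -0.0313, 0.095]
eef_rot: [-180.0, -0.0, -78.5]
contact_force: [-0.3, -0.2, 0.1]
gripper_width: 0.0878
gripper_force: 0.0
time_s: 20.0
tcp_pos: [0.6306, -0.0312, 0.2602]
eef_rot: [-179.5, -0.0, -78.5]
contact_force: [0.5, -0.2, -0.5]
gripper_width: 0.0875
gripper_force: 0.0
[ 0.6306 -0.0312  0.2602] 14986 x [-30.3  32.1] y [-99.  84.] z [0.1201 0.1213 0.1224]
tilt [-0.00031501  0.00123733]
```

```bash
python3 -m handwheel '[[0,-3,-3,0,0],[0,-6,-7,0,0],[0,-9,-11,0,0],[0,-12,-15,0,0],[0,-15,-19,0,0],[0,-17.5,-22.5,0,0],[0,-18.9,-24.3,0,0],[0,-18.9,-24.3,0,0]]'
python3 - <<'E'
from h import *
s,p,d=cap('wrist'); P=cloud('wrist',s,d); print(s['tcp_pos'])
for lo,hi in((.088,.1),(.03,.058),(.025,.1)):
    m=(P[...,2]>lo)&(P[...,2]<hi)&(np.hypot(P[...,0]-.44,P[...,1]+.274)<.07)
    Q=P[m]; c=cv2.minEnclosingCircle((Q[:,:2]*1000).astype(np.float32)); print(lo,m.sum(),c,np.percentile(Q,99,axis=0))
E
```

```text
time_s: 21.05
tcp_pos: [0.4383, -0.2751, 0.2545]
eef_rot: [179.9, 0.0, -78.6]
contact_force: [0.8, 0.5, -1.3]
gripper_width: 0.0878
gripper_force: 0.0
[ 0.43825309 -0.27509515  0.25446146]
0.088 1686 ((438.7548828125, -273.2145690917969), 22.515546798706055) [ 0.45967274 -0.25248993  0.09722049]
0.03 172 ((438.7502136230469, -273.49566650390625), 29.878517150878906) [ 0.46776384 -0.26171862  0.05793337]
0.025 2728 ((438.786865234375, -273.44366455078125), 29.88776969909668) [ 0.46655581 -0.25303553  0.09713953]
```

```bash
python3 -m handwheel '[[0,0,0.2,-4,0],[0,0,0.2,-9,0],[0,0,0.2,-14,0],[0,0,0.2,-18,0],[0,0,0.2,-20.3,0],[0,0,0.2,-21.5,0],[0,0,0.2,-22,0],[0,0,0.2,-22,0]]' 30
python3 -m handwheel '[[1,0,0,0,0],[1,0,0,0,0],[1,0,0,0,0],[1,0,0,0,0],[1,0,0,0,0],[1,0,0,0,0]]' 30
```

```text
time_s: 22.1
tcp_pos: [0.4402, -0.2722, 0.0354]
eef_rot: [-180.0, -0.0, -78.5]
contact_force: [-0.5, 0.0, 0.1]
gripper_width: 0.0872
gripper_force: 0.0
time_s: 22.85
tcp_pos: [0.4396, -0.2724, 0.0354]
eef_rot: [180.0, -0.0, -78.5]
contact_force: [-1.5, -0.6, 6.1]
gripper_width: 0.0594
gripper_force: 30.0
```

```bash
python3 -m handwheel '[[1,0,0,1,0],[1,0,0,3,0],[1,0,0,7,0],[1,0,0,12,0],[1,0,0,17,0],[1,0,0,20,0],[1,0,0,21.5,0],[1,0,0,21.5,0]]'
python3 -m handwheel '[[1,2,2,0,0],[1,5,6,0,0],[1,8,10,0,0],[1,11,14,0,0],[1,14,18,0,0],[1,17,22,0,0],[1,18.9,24.2,0,0],[1,18.9,24.2,0,0]]'
python3 -m handwheel '[[1,0,0,-1,0],[1,0,0,-3,0],[1,0,0,-5,0],[1,0,0,-6.5,0],[1,0,0,-7.5,0],[1,0,0,-8,0],[1,0,0,-8,0],[1,0,0,-8,0]]'
python3 - <<'E'
from h import *
s,p,d=cap('side'); cv2.imwrite('pics/v.png',cv2.resize(p[100:310,180:460,::-1],None,fx=2.5,fy=2.5))
E
```

```text
time_s: 23.85
tcp_pos: [0.4398, -0.2722, 0.2504]
eef_rot: [-179.9, -0.0, -78.5]
contact_force: [0.9, -0.7, -2.3]
gripper_width: 0.0593
gripper_force: 30.0
time_s: 24.85
tcp_pos: [0.6288, -0.0285, 0.2467]
eef_rot: [179.7, 0.0, -78.4]
contact_force: [-0.8, 0.1, -2.4]
gripper_width: 0.0593
gripper_force: 30.0
time_s: 25.85
tcp_pos: [0.6291, -0.0303, 0.1707]
eef_rot: [-179.9, -0.0, -78.5]
contact_force: [0.4, -0.1, -2.1]
gripper_width: 0.0591
gripper_force: 30.0
```

View pics/v.png

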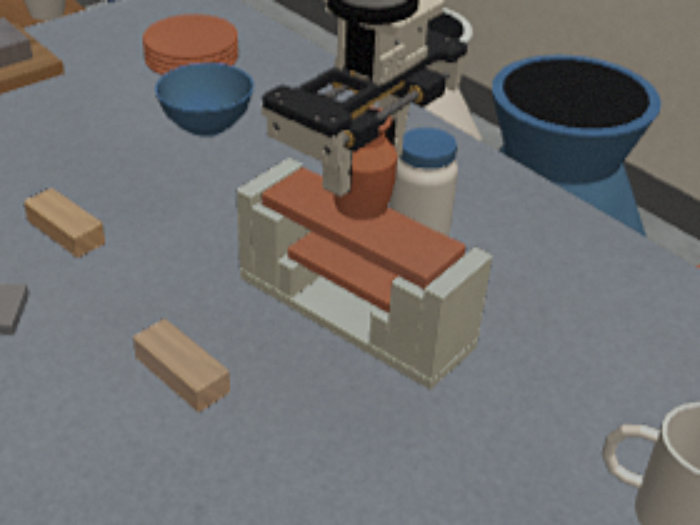

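In the crop, the tile (345,270) and batt (360,225) lie flat on their ledges. The vase is upright above the middle at (362,180).

```bash
python3 -m handwheel '[[1,0,0,-0.4,0],[1,0,0,-0.8,0],[1,0,0,-1.0,0],[1,0,0,-1.15,0],[1,0,0,-1.25,0],[1,0,0,-1.3,0],[1,0,0,-1.35,0],[1,0,0,-1.35,0]]'
python3 -m handwheel '[[1,0,0,-0.05,0],[1,0,0,-0.1,0],[1,0,0,-0.15,0],[1,0,0,-0.15,0]]'
```

```text
time_s: 26.9
tcp_pos: [0.6287, -0.0303, 0.1566]
eef_rot: [180.0, -0.0, -78.5]
contact_force: [0.5, 0.3, -1.1]
gripper_width: 0.0591
gripper_force: 30.0
time_s: 27.4
tcp_pos: [0.6288, -0.0303, 0.1564]
eef_rot: [-179.9, -0.0, -78.5]
contact_force: [-3.4, 0.4, 7.9]
gripper_width: 0.0589
gripper_force: 30.0
```

Touching. I'll release it and back off.

```bash
python3 -m handwheel '[[1,0,0,0.05,0],[0.15,0,0,0.05,0],[0,0,0,0.05,0],[0,0,0,0.05,0],[0,0,0,0.05,0],[0,0,0,0.05,0]]' 10
python3 -m handwheel '[[0,0,0,1,0],[0,0,0,3,0],[0,0,0,7,0],[0,0,0,11,0],[0,0,0,13,0],[0,0,0,13,0],[0,0,0,13,0],[0,0,0,13,0]]'
python3 - <<'E'
from h import *
for n in('side','scene'):
    s,p,d=cap(n); P=cloud(n,s,d); a=np.radians(11.5)
    X=P[...,0]-.6281;Y=P[...,1]+.0302; x=(X*np.cos(a)+Y*np.sin(a))*1000; y=(-X*np.sin(a)+Y*np.cos(a))*1000; z=P[...,2]
    for lo,hi in((.211,.22),(.15,.178),(.118,.125),(.065,.073)):
        m=(z>lo)&(z<hi)&(abs(x)<45)&(abs(y)<103); print(n,lo,m.sum(),np.percentile(x[m],[1,99]).round(1),np.percentile(y[m],[1,99]).round(1),np.median(z[m]).round(4)) if m.sum() else 0
    if n=='side': cv2.imwrite('pics/f.png',cv2.resize(p[100:310,180:460,::-1],None,fx=2.5,fy=2.5))
E
```

```text
time_s: 28.15
tcp_pos: [0.6287, -0.0303, 0.1554]
eef_rot: [180.0, -0.0, -78.5]
contact_force: [-0.2, -0.7, -0.2]
gripper_width: 0.0876
gripper_force: 0.0
time_s: 29.15
tcp_pos: [0.6282, -0.0303, 0.2845]
eef_rot: [179.9, 0.0, -78.5]
contact_force: [-0.0, -0.0, -0.2]
gripper_width: 0.0877
gripper_force: 0.0
side 0.211 187 [-20.4  21. ] [-21.9  19.1] 0.2172
side 0.15 256 [-29.4  14.9] [-31.9  18.1] 0.1642
side 0.118 1103 [-32.3  31.6] [-100.6   96.7] 0.1221
side 0.065 607 [-40.9   6.6] [-96.1  96.3] 0.0698
scene 0.211 275 [-20.2  21.3] [-23.9  17.5] 0.2156
scene 0.15 258 [-1.  30.7] [-29.6  26.7] 0.1649
scene 0.118 1561 [-30.5  32.6] [-100.2   95.9] 0.1204
scene 0.065 722 [ 1. 40.] [-94.1  95.6] 0.0684
```

View pics/f.png

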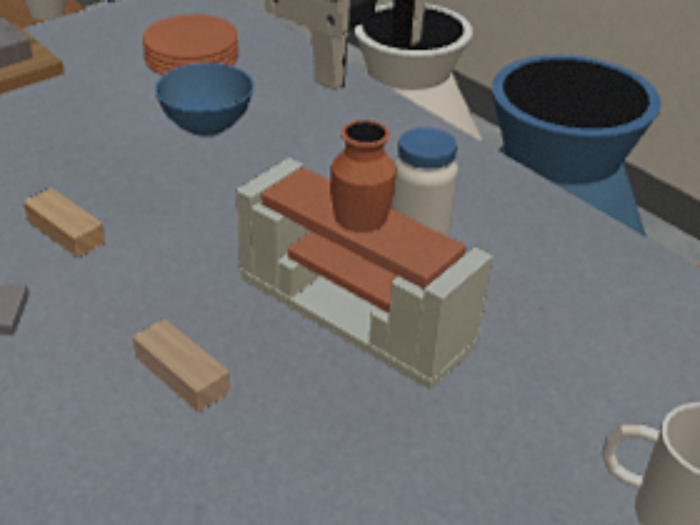

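The vase stands upright at (362,180) in the middle of the batt, both slabs are seated and the gripper is clear. I'm handing the job in.

```bash
python3 -c "
from plant import r
print(r.close_job())"
```

```text
the job is handed in; nothing more can be done
None
```

The job is handed in at about 29 s of the 69 s allowed: the final camera check showed the tile and batt flat on their ledges and the vase upright mid-batt, all let go, with the bowl, mug and jar never touched; the hand-in returned no verdict.

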